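# File a dried glass plate from the plate warmer into its rack

### The arm

A 6-joint arm with a two-finger parallel gripper is mounted at the origin on a cart in front of the work surface, level with it; the furniture and walls round the work are solid. World frame = base frame: x ahead of the robot, y to its left, z up, the work surface at z = 0. Lengths are in m, angles in rad, forces in N, time in s.
With the tool pointing down it reaches from about 0.25 to 0.8 m from the base axis. Payload 3.9 kg.
Tool frame: the origin (TCP) lies at the very end of the fingers, on their centre line; the grasp point (between the pads) lies 19 mm behind it (arm.pinch_z is the distance from the TCP to the grasp point, in m); z points along the fingers, y is the line along which they close (so a half turn about z gives the same grasp; the last joint's range is limited). The gripper opens to 85 mm and grips with 20 to 120 N. Pads are 22 mm wide; open, the fingers measure 114 mm over their backs; the gripper's body (76 mm by 85 mm) begins 54 mm behind the grasp point. The pads swing forward as they close: fully open they stand 13 mm farther back than shut.
Start: joints at [-1.143, 0.26, -0.138, 1.173, 0, 1.571], TCP at [0.218, -0.478, 0.231] pointing down, gripper open.
Joint ranges: [-2.78, 2.78], [-0.83, 1.72], [-1.28, 1.37], [-1.9, 2.12], [-1.57, 1.48], [-3.14, 3.14]. Speed limits (rad/s): [2.57, 2.57, 3.14, 3.14, 3.14, 3.14].

### API

Orientations are given as a 3x3 rotation matrix whose columns are the frame's x, y, z axes.
In Python, from plant import arm gives the robot as it stands.
- The arm moves only by the tool jog_arm, never from a script. Its argument "motion" is text: rows parted by semicolons, each of 5 numbers parted by spaces: the shift along the tool's x, y, z in units of 40 mm (1.0 is 40 mm), then the turn about the tool's z in units of 5 degrees (1.0 is 5 degrees), then the finger opening in mm, from 0 to 85.4. In form: dx dy dz turn gripper; .... A call has 1 to 20 rows; each row shifts and turns the commanded pose from where the row before left it, along the tool's axes as they then stand; what a row does not reach is not made up. A row lasts 1/12 s, in which the tool goes at most 41.7 mm and 7.16 degrees, less where a joint would pass 70% of its speed; a pose out of reach is approached as far as the arm can. A call is refused whole if a number of a shift passes 1 or a number of a turn 1, either way. A call with a gripper value outside its range is refused whole. The fingers move at their own pace and stop on an object; "grip_force" is the grip in N (left out, the last holds). Time passes only in rows, so rows that do not move let the fingers close. It gives the time, the measured TCP pose, the force, the opening and the grip force at its end, in the units of the state.
- arm.state(): the state, without advancing time (a new reading comes with each control period).
- arm.grab_frame(name): name is "scene" or "top" or "wrist"; returns (picture, depth): 384x512x3 uint8, red, green, blue; 384x512 float32, m along the optical axis (not along the pixel's ray), 0 where there is no reading.
- arm.calibration(name): a dict with "fov_y" (degrees; the focal length in pixels is half the picture's height over the tangent of half this angle, whatever the lens; pixels are square), "cx", "cy" (the principal point, pixels), "rvec" (rotation vector, rad) and "tvec" (3), from world to camera coordinates, as OpenCV has them; the wrist camera has in their place "mount" (4x4, takes a point from camera to tool coordinates, whose origin is the TCP and whose axes are the flange's). Camera axes: x right, y down, z forward; pixel columns grow to the right and rows downward; lengths in m; the calibration is good to about 2 mm. The wrist camera is an equidistant fisheye: a pixel r from the principal point sees the ray r / f radians off the axis. A picture is of the moment at which its call begins: read the wrist's pose just before it. calibration takes no time and is no camera call.
- arm.sign_off(): hands the job in; it is judged then, once.
The state is a dict: "time": time; "q": joint angles; "dq": joint speeds; "tau": joint torques, N m; "eef_pos": TCP position; "ee_rot": TCP orientation; "contact_force": force on the tool from outside, world axes, zero at the start; "moment": the same for the moment, N m; "gripper_width": finger opening in m; "gripper_force": force on a finger pad.
Only numpy, scipy, OpenCV 4.12 (cv2) and the standard library are available. Lean on these libraries where they do the work, as an engineer would, in place of code of your own. Each camera call takes 0.05 s, during which the arm holds its last target. There are 200 camera calls.

### The job

The long ground-glass plate has dried on the plate warmer, but it lies too low between the rails to be gripped there. Rest a fingertip lightly on it (glass: press with less than 12 N) and slide it forward until about a third of it overhangs the warmer's open front edge, then lift it off level by that end, slide it into the empty top groove of the plate rack until it rests against the back stops (push with less than 15 N), and let go. Do not drop it, and leave the short plate and the other things where they are.

Things in the scene. Friction and masses are not known exactly. Their poses are not given: they have to be found in the camera images.
- long_plate: the long ground-glass plate, frosted white with greenish edges, 100 x 50 x 3 mm (its x, y, z), about 38 g, loose; origin at the centre of its underside, x along its length towards the warmer's rear, z up. Starts flat in one of the warmer's two lanes, front end 8 to 40 mm behind the front edge. It slides easily on lane and rack (friction about 0.3 to 0.4); finger pads grip it better
- short_plate: the short ground-glass plate in the other lane, same look, 70 x 50 x 3 mm; origin at the centre of its underside; stays there
- plate_warmer: fixed plate warmer, white with dark flat top, 160 (x) x 150 (y) x 52 mm high, left or right of the rack; origin under its centre, 0 to 8 mm above the worktop (levelling feet), front faces -x (roughly the robot). Two lanes along x at y = -35 and +35 mm, 56 mm wide, floor at z = 44 mm. Rails beside them are 12 to 14 mm wide, 8 mm high: fingers cannot straddle a plate there
- warmer_front (a point): middle of the warmer's front edge at lane-floor height: x = -80, y = 0, z = 44 mm from its origin, same axes. The lanes are open here and the front face below is upright and plain; at the rear they are closed by a rail at x = +72 mm
- plate_rack: fixed aluminium plate rack, 96 (x) x 86 (y) x 68 mm high; origin under its centre, 0 to 8 mm above the worktop (levelling feet), mouth faces -x (roughly the robot). Three level grooves one above the other along x at y = 0, the lower two filled, the top one empty: ribs at z = 56 mm, 6 mm free height, 53 mm between side walls from x = -30 to +30 mm, rubber-faced back stops at x = +28 mm
- rack_mouth (a point): centre of the top groove's flared lead-in at its front: x = -39, y = 0, z = 57.5 mm from the rack's origin, same axes (z: mid-height of a plate lying on the ribs). The lead-in runs to x = -30 mm; at the front it is about 7 mm wider, 2 mm higher and 2 mm lower than the groove
- rack_home (a point): where the centre of the long plate's underside lies when it is fully home in the top groove: x = -22, y = 0, z = 56 mm from the rack's origin, same axes; the plate then sticks out 33 mm in front of the lead-in, leaving just room for the fingers beside its front 28 mm
- conical_flask: clear conical flask, 82 mm wide, 144 mm high, origin at the centre of its underside; bystander
- weighing_cup: small white cup, 54 mm wide, 28 mm high, origin at the centre of its underside; bystander
- small_bottle: small brown bottle with a white cap, 29 mm wide, 84 mm high, origin at the centre of its underside; bystander
- rod_clamp: fixed upright lab stand rod behind the blue hotplate on the right, about 12 mm thick, rising from this origin (its foot) almost straight up to 650 mm above the worktop, with clamps at 380 to 560 mm height that reach 110 mm sideways. Keep the arm clear of it: go round in front of it, close to the robot

How it is judged:
On the way, in this order (a step that is already met when the one before it is completed fails the run):
1. the long plate lies level on the warmer with 22 to 46 mm of it overhanging the front edge (x of long_plate in the frame of plate_warmer between -0.076 and -0.052 m and z of long_plate in the frame of plate_warmer between 0.041 and 0.047 m and angle between long_plate's own z axis and vertical below 0.05 rad), for 0.2 s.
2. the long plate is lifted clear of the warmer, roughly level (z of long_plate in the frame of plate_warmer above 0.052 m and contact force between long_plate and plate_warmer below 0.05 N and angle between long_plate's own z axis and vertical below 0.35 rad), for 0.2 s.
At the end, for the whole second after the job is handed in: the long plate lies released and at rest in the rack's top groove, level, its rear end within 2.5 mm of the back stops (x of long_plate in the frame of plate_rack between -0.0245 and -0.019 m and y of long_plate in the frame of plate_rack between -0.004 and 0.004 m and z of long_plate in the frame of plate_rack between 0.053 and 0.0605 m and angle between the x axis of long_plate and the x axis of plate_rack, either way round below 0.06 rad and angle between long_plate's own z axis and vertical below 0.06 rad and linear speed of long_plate below 0.01 m/s); the robot touches nothing.
It fails at once if the long plate is pressed onto the warmer with more than 12 N (contact force between long_plate and plate_warmer above 12 N).
It fails at once if the long plate is pushed against the rack with more than 15 N (contact force between long_plate and plate_rack above 15 N).
It fails at once if the long plate is dropped (height (world z) of long_plate below 0.035 m).
It fails at once if the short plate is shifted by more than 12 mm (distance of short_plate from where it was at the start of the episode above 0.012 m).
It fails at once if the flask, cup or small bottle is shifted by more than 20 mm (distance of any of conical_flask, weighing_cup, small_bottle from where it was at the start of the episode above 0.02 m).
It also fails if it takes over 72 s, if anything falls off the work surface, if the arm or the gripper's body presses on something with over 40 N, if the wrist force passes 120 N, or if a joint passes its speed limit or range.

## Working session

There is one attempt and no reset: what is moved stays moved. The work goes in short steps, Python scripts to look and compute and a tool call to move; the robot and the scene stay as the last step left them, time stands still between calls to the robot, and variables do not carry over. Pictures are saved under pics/ and viewed, at most 10 in all, crops included, and the job is handed in when it is done.

Besides the shell and the picture viewer there is one more tool, called after "Request:" as name(argument=value, ...) on one line, values as JSON. jog_arm: Moves the arm, as the interface text tells. Its arguments: {"type":"object","properties":{"motion":{"type":"string"},"grip_force":{"type":"number"}},"required":["motion"]}

```bash
mkdir -p pics; ls; cat > h.py <<'E'
import numpy as np, cv2
from plant import arm
def grab(n,save=None):
    s=arm.state(); im,d=arm.grab_frame(n)
    if save: cv2.imwrite('pics/'+save,im[:,:,::-1])
    return s,im,d
def fixed(n):
    c=arm.calibration(n); f=192/np.tan(np.radians(c['fov_y'])/2)
    R=cv2.Rodrigues(np.array(c['rvec'],float))[0]; t=np.array(c['tvec'],float).ravel()
    return f,c['cx'],c['cy'],R,t
def cloud(n,d):
    f,cx,cy,R,t=fixed(n); v,u=np.mgrid[:384,:512]
    P=np.stack([(u-cx)/f*d,(v-cy)/f*d,d],-1)
    W=(P-t)@R; W[d<=0]=np.nan
    return W
def ray(n,u,v):
    f,cx,cy,R,t=fixed(n); return -R.T@t, R.T@np.array([(u-cx)/f,(v-cy)/f,1])
def onz(n,u,v,z):
    o,r=ray(n,u,v); return o+r*(z-o[2])/r[2]
E
python3 - <<'E'
from h import *
for n in('top','scene'):
    s,im,d=grab(n,n+'.png'); np.save(n+'_d.npy',d); print(n,(d>0).mean(),fixed(n)[0],-fixed(n)[3].T@fixed(n)[4])
s=arm.state(); print(s['eef_pos'],s['ee_rot'],s['contact_force'],s['gripper_width'],arm.pinch_z); print(arm.calibration('wrist'))
E
```

```text
pics
top 0.9957478841145834 441.80198355270835 [0.43223334 0.20067681 1.31826445]
scene 0.996002197265625 355.2243685147543 [-0.07132111  0.70177409  0.61658276]
[ 0.21755467 -0.47713918  0.23053346] [[ 9.09879484e-01  4.14872004e-01 -7.38186861e-04]
 [ 4.14872661e-01 -9.09878062e-01  1.60859207e-03]
 [-4.30021740e-06 -1.76987847e-03 -9.99998434e-01]] [-0.55658399 -0.14111861  0.69032279] 0.08542648018310782 0.0187
{'fov_y': 65.70646984690485, 'cx': 253.60614997568328, 'cy': 190.04631883387339, 'mount': array([[ 2.87727455e-04, -9.57171548e-01, -2.89521234e-01,
         7.32803780e-02],
       [ 9.99999919e-01,  3.57122711e-04, -1.86861134e-04,
        -5.41698860e-04],
       [ 2.82252769e-04, -2.89521157e-01,  9.57171573e-01,
        -1.42529580e-01],
       [ 0.00000000e+00,  0.00000000e+00,  0.00000000e+00,
         1.00000000e+00]])}
```

View pics/top.png

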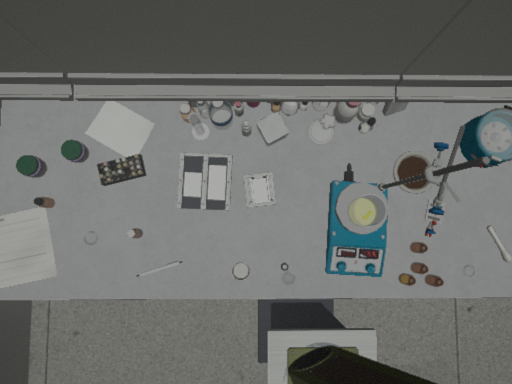

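View pics/scene.png

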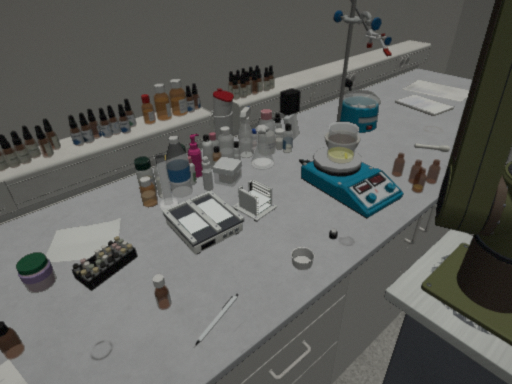

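The top view shows the warmer at about (205,182), with plates at (193,181) and (217,182), and the rack at (260,190). The arm is at the bottom right and the weighing cup at (241,270). Next I'll measure these.

```bash
python3 - <<'E'
from h import *
im=cv2.imread('pics/top.png'); d=np.load('top_d.npy'); W=cloud('top',d)
c=im[140:225,165:285]; cv2.imwrite('pics/topc.png',cv2.resize(c,None,fx=6,fy=6,interpolation=cv2.INTER_CUBIC))
for (u,v) in [(193,165),(193,182),(217,182),(217,165),(193,202),(205,182),(217,204),(260,190),(260,200),(230,230)]: print(u,v,W[v,u].round(4),im[v,u])
H=W[...,2]
for nm,(a,b,e,f) in dict(warmer=(140,225,170,238),rack=(165,215,240,282)).items():
    m=np.zeros(H.shape,np.uint8); m[a:b,e:f]=(H[a:b,e:f]>.025)
    cs=cv2.findContours(m,0,2)[0]; k=max(cs,key=cv2.contourArea)
    P=W[m>0]; r=cv2.minAreaRect(k); print(nm,r,np.percentile(P[:,2],[5,50,95]),len(P))
    for z in (.052,.07):
      B=np.array([onz('top',u,v,z) for u,v in cv2.boxPoints(r)]); print(z,B.round(4).tolist(),B.mean(0).round(4))
E
```

```text
193 165 [0.6284 0.3747 0.0472] [75 72 70]
193 182 [0.5787 0.3739 0.0484] [166 168 168]
217 182 [0.5785 0.3047 0.0502] [167 169 169]
217 165 [0.6288 0.3055 0.0452] [140 142 139]
193 202 [0.5216 0.3744 0.0387] [78 75 71]
205 182 [0.5783 0.3389 0.0523] [144 147 145]
217 204 [0.5152 0.3045 0.0462] [75 74 69]
260 190 [0.5561 0.1806 0.0425] [169 171 170]
260 200 [0.5271 0.1806 0.0407] [169 171 170]
230 230 [0.4409 0.2689 0.0038] [138 139 137]
warmer ((204.31959533691406, 180.9690704345703), (52.763702392578125, 55.488162994384766), 2.6025619506835938) [0.04267623 0.04873882 0.05574448] 2901
0.052 [[0.5049, 0.4189, 0.052], [0.6654, 0.4142, 0.052], [0.6587, 0.2619, 0.052], [0.498, 0.2684, 0.052]] [0.5818 0.3409 0.052 ]
0.07 [[0.5039, 0.4158, 0.07], [0.6621, 0.4112, 0.07], [0.6555, 0.2611, 0.07], [0.497, 0.2674, 0.07]] [0.5796 0.3389 0.07  ]
rack ((259.8599853515625, 188.51998901367188), (27.577165603637695, 23.334524154663086), 81.8698959350586) [0.03669999 0.04347968 0.07200562] 574
0.052 [[0.5943, 0.22, 0.052], [0.6039, 0.1533, 0.052], [0.5248, 0.1424, 0.052], [0.5153, 0.2087, 0.052]] [0.5596 0.1811 0.052 ]
0.07 [[0.592, 0.2198, 0.07], [0.6015, 0.154, 0.07], [0.5235, 0.1432, 0.07], [0.5141, 0.2086, 0.07]] [0.5578 0.1814 0.07  ]
```

View pics/topc.png

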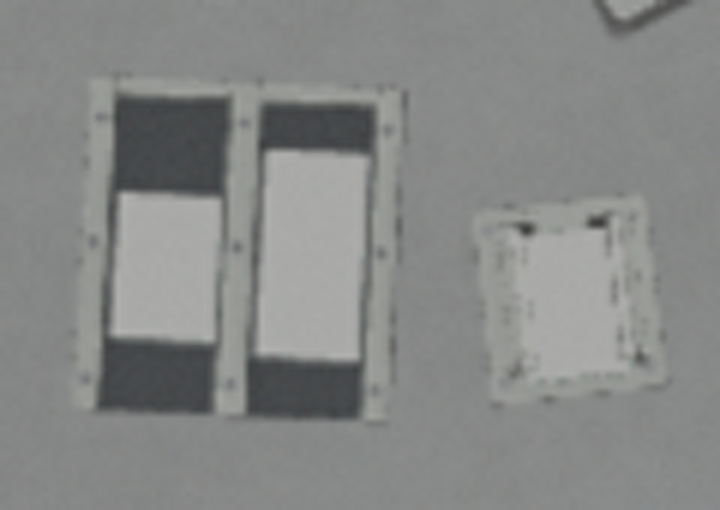

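The long plate is in the right lane (crop (310,255), rear end 150, front end 359), the short plate is in the left lane, and the rack is yawed about +6°. I'll go round in front, close to the robot, to get a closer look.

Request:
jog_arm(motion="0.5 0 0 1 85; 0.5 0 0 1 85; 0.5 0 0 1 85; 0 0 0 1 85; 0 0 0 1 85; 0 0 0 0.4 85; 0 -1 0 0 85; 0 -1 0 0 85; 0 -1 0 0 85; 0 -1 0 0 85; 0 -1 0 0 85; 0 -1 0 0 85; 0 -1 0 0 85; 0 -1 0 0 85; 0 -1 0 0 85; 0 -1 0 0 85; 0 0 0 0 85")

```text
time: 1.52
eef_pos: [0.2907, -0.0515, 0.231]
ee_rot: [[1.0, -0.03, -0.001], [-0.03, -1.0, 0.004], [-0.001, -0.004, -1.0]]
contact_force: [0.3, -0.4, 0.1]
gripper_width: 0.0845
gripper_force: 0.0
```

Request:
jog_arm(motion="0 -1 0 0 85; 0 -1 0 0 85; 0.2 -1 0 0 85; 0.6 -1 0 0 85; 0.7 -1 0 0 85; 0.7 -1 0 0 85; 0.7 -0.8 0 0 85; 0.7 -0.5 0 0 85; 0.8 -0.3 0 0 85; 0.8 0 0 0 85; 0.4 0 0 0 85; 0 0 0 0 85; 0 0 0 0 85")

```text
time: 2.6
eef_pos: [0.5071, 0.0921, 0.2439]
ee_rot: [[0.995, 0.101, -0.016], [0.102, -0.987, 0.125], [-0.003, -0.126, -0.992]]
contact_force: [0.3, -0.0, 0.1]
gripper_width: 0.085
gripper_force: 0.0
```

```bash
cat >> h.py <<'E'
def wr(s,u,v):
    c=arm.calibration('wrist'); f=192/np.tan(np.radians(c['fov_y'])/2)
    a=np.array([u-c['cx'],v-c['cy']]); r=np.hypot(*a)+1e-9; th=r/f
    k=np.array([*(a/r*np.sin(th)),np.cos(th)]); M=np.array(c['mount']); R=np.array(s['ee_rot'])
    return np.array(s['eef_pos'])+R@M[:3,3], R@M[:3,:3]@k
def wonz(s,u,v,z):
    o,r=wr(s,u,v); return o+r*(z-o[2])/r[2]
E
python3 - <<'E'
from h import *
import pickle
s,im,d=grab('wrist','w1.png'); print(s['eef_pos'],s['time'])
pickle.dump((s,im,d),open('w1.pkl','wb'))
E
```

```text
[0.50712781 0.09207023 0.24388662] 2.6
```

View pics/w1.png

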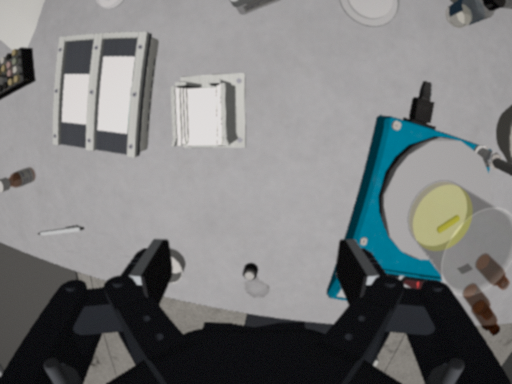

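The wrist view shows the warmer at (100,95), the rack at (210,110) and the hotplate at the right. The tool is tilted by about 7°, so I'll check the joints before going on.

```bash
python3 - <<'E'
from h import *
s=arm.state(); print(s['time'],np.round(s['q'],3),np.round(s['dq'],3),s['eef_pos'],np.round(s['tau'],1))
E
```

```text
2.65 [ 0.101  0.238 -0.142  1.195  0.126  3.14 ] [ 0.006 -0.03  -0.025  0.005  0.001  0.003] [0.50603133 0.09205294 0.24414492] [  0.  -38.5  26.1  -0.2   0.5  -0. ]
```

Request:
jog_arm(motion="0 0 0 0 85; 0 0 0 0 85")

```text
time: 2.82
eef_pos: [0.5052, 0.0924, 0.245]
ee_rot: [[0.995, 0.102, -0.015], [0.103, -0.987, 0.125], [-0.002, -0.126, -0.992]]
contact_force: [-0.2, -0.4, 0.4]
gripper_width: 0.085
gripper_force: 0.0
```

```bash
python3 - <<'E'
from h import *
s=arm.state(); print(s['time'],np.round(s['q'],3),np.round(s['dq'],3),s['eef_pos'],np.round(s['ee_rot'],3))
E
```

```text
2.8167 [ 0.102  0.235 -0.143  1.195  0.126  3.14 ] [ 0.003 -0.006  0.002 -0.005  0.     0.   ] [0.50524908 0.09242926 0.2450492 ] [[ 0.995  0.102 -0.015]
 [ 0.103 -0.987  0.125]
 [-0.002 -0.126 -0.992]]
```

Joint 6 is at its limit, so I'll use the half-turned grasp: turn -180°.

Request:
jog_arm(motion="0 0 0 -1 85; 0 0 0 -1 85; 0 0 0 -1 85; 0 0 0 -1 85; 0 0 0 -1 85; 0 0 0 -1 85; 0 0 0 -1 85; 0 0 0 -1 85; 0 0 0 -1 85; 0 0 0 -1 85; 0 0 0 -1 85; 0 0 0 -1 85; 0 0 0 -1 85; 0 0 0 -1 85; 0 0 0 -1 85; 0 0 0 -1 85; 0 0 0 -1 85; 0 0 0 -1 85; 0 0 0 -1 85; 0 0 0 -1 85")

```text
time: 4.48
eef_pos: [0.5054, 0.0928, 0.2455]
ee_rot: [[-0.278, 0.96, -0.014], [0.953, 0.278, 0.125], [0.124, 0.022, -0.992]]
contact_force: [-0.3, -0.2, -0.5]
gripper_width: 0.0848
gripper_force: 0.0
```

Request:
jog_arm(motion="0 0 0 -1 85; 0 0 0 -1 85; 0 0 0 -1 85; 0 0 0 -1 85; 0 0 0 -1 85; 0 0 0 -1 85; 0 0 0 -1 85; 0 0 0 -1 85; 0 0 0 -1 85; 0 0 0 -1 85; 0 0 0 -1 85; 0 0 0 -1 85; 0 0 0 -1 85; 0 0 0 -1 85; 0 0 0 0 85; 0 0 0 0 85")

```text
time: 5.82
eef_pos: [0.5057, 0.0928, 0.2454]
ee_rot: [[-0.997, 0.074, -0.014], [0.071, 0.99, 0.125], [0.023, 0.124, -0.992]]
contact_force: [0.2, 0.4, 0.3]
gripper_width: 0.0849
gripper_force: 0.0
```

The tilt is q5, left over from the limit. I'll turn on to the other end of joint 6 and undo it there.

Request:
jog_arm(motion="0 0 0 -1 85; 0 0 0 -1 85; 0 0 0 -1 85; 0 0 0 -1 85; 0 0 0 -1 85; 0 0 0 -1 85; 0 0 0 -1 85; 0 0 0 -1 85; 0 0 0 -1 85; 0 0 0 -1 85; 0 0 0 -1 85; 0 0 0 -1 85; 0 0 0 -1 85; 0 0 0 -1 85; 0 0 0 -1 85; 0 0 0 -1 85; 0 0 0 -1 85; 0 0 0 -1 85; 0 0 0 -1 85; 0 0 0 -1 85")

```text
time: 7.48
eef_pos: [0.5059, 0.0929, 0.2452]
ee_rot: [[0.105, -0.994, -0.014], [-0.986, -0.106, 0.125], [-0.126, 0.001, -0.992]]
contact_force: [0.7, 0.3, 0.3]
gripper_width: 0.085
gripper_force: 0.0
```

Request:
jog_arm(motion="0 0 0 -1 85; 0 0 0 -1 85; 0 0 0 -1 85; 0 0 0 -1 85; 0 0 0 -1 85; 0 0 0 -1 85; 0 0 0 -1 85; 0 0 0 -1 85; 0 0 0 -1 85; 0 0 0 -1 85; 0 0 0 -1 85; 0 0 0 -1 85; 0 0 0 -1 85; 0 0 0 -1 85; 0 0 0 -1 85; 0 0 0 -1 85; 0 0 0 0 85; 0 0 0 0 85")

```text
time: 8.98
eef_pos: [0.5061, 0.0929, 0.2452]
ee_rot: [[0.997, -0.075, -0.014], [-0.073, -0.989, 0.125], [-0.023, -0.124, -0.992]]
contact_force: [-0.2, -1.1, 0.7]
gripper_width: 0.0849
gripper_force: 0.0
```

```bash
python3 - <<'E'
from h import *
s=arm.state(); print(s['time'],np.round(s['q'],3),s['eef_pos'],np.round(s['ee_rot'],3))
E
```

```text
8.9833 [ 0.103  0.235 -0.142  1.195  0.126 -2.965] [0.50605908 0.092917   0.24518099] [[ 0.997 -0.075 -0.014]
 [-0.073 -0.989  0.125]
 [-0.023 -0.124 -0.992]]
```

Request:
jog_arm(motion="0 0 0 -1 85; 0 0 0 -1 85; 0 0.5 0 0 85; 0 0.5 0 0 85; 0 0 0 0 85")

```text
time: 9.4
eef_pos: [0.5082, 0.0719, 0.2395]
ee_rot: [[0.997, 0.07, -0.01], [0.071, -0.992, 0.107], [-0.002, -0.107, -0.994]]
contact_force: [-0.4, 0.0, -0.3]
gripper_width: 0.085
gripper_force: 0.0
```

```bash
python3 - <<'E'
from h import *
s=arm.state(); print(s['time'],np.round(s['q'],3),s['eef_pos'],np.round(s['ee_rot'],3))
E
```

```text
9.4 [ 0.073  0.237 -0.153  1.183  0.108 -3.139] [0.50822386 0.07189738 0.23954424] [[ 0.997  0.07  -0.01 ]
 [ 0.071 -0.992  0.107]
 [-0.002 -0.107 -0.994]]
```

Request:
jog_arm(motion="0 0 0 -1 85; 0 0 0 -1 85; 0 0 0 -1 85; 0 0 0 0 85")

```text
time: 9.73
eef_pos: [0.4955, 0.1417, 0.2401]
ee_rot: [[0.97, 0.242, 0.008], [0.241, -0.969, 0.057], [0.022, -0.053, -0.998]]
contact_force: [-0.2, 0.4, 0.1]
gripper_width: 0.0849
gripper_force: 0.0
```

```bash
python3 - <<'E'
from h import *
s=arm.state(); print(s['time'],np.round(s['q'],3),s['eef_pos'],np.round(s['ee_rot'],3))
E
```

```text
9.7333 [ 0.246  0.223 -0.166  1.159  0.053 -3.14 ] [0.4954608  0.1416897  0.24005727] [[ 0.97   0.242  0.008]
 [ 0.241 -0.969  0.057]
 [ 0.022 -0.053 -0.998]]
```

Request:
jog_arm(motion="0 0 0 -1 85; 0 0 0 -1 85; 0 0 0 0 85")

```text
time: 9.98
eef_pos: [0.4813, 0.1832, 0.24]
ee_rot: [[0.938, 0.347, 0.022], [0.347, -0.938, 0.021], [0.028, -0.012, -1.0]]
contact_force: [0.3, -0.2, 0.2]
gripper_width: 0.085
gripper_force: 0.0
```

```bash
python3 - <<'E'
from h import *
s=arm.state(); print(s['time'],np.round(s['q'],3),s['eef_pos'],np.round(s['ee_rot'],3))
E
```

```text
9.9833 [ 0.356  0.218 -0.172  1.152  0.012 -3.14 ] [0.48125322 0.18322594 0.2399791 ] [[ 0.938  0.347  0.022]
 [ 0.347 -0.938  0.021]
 [ 0.028 -0.012 -1.   ]]
```

Request:
jog_arm(motion="0 0 0 -1 85; 0 0 0 0 85")

```text
time: 10.15
eef_pos: [0.4727, 0.2028, 0.2399]
ee_rot: [[0.917, 0.397, 0.029], [0.397, -0.918, 0.004], [0.028, 0.008, -1.0]]
contact_force: [-0.4, 0.8, -0.3]
gripper_width: 0.0849
gripper_force: 0.0
```

```bash
python3 - <<'E'
from h import *
s=arm.state(); print(s['time'],np.round(s['q'],3),s['eef_pos'],np.round(s['ee_rot'],3))
E
```

```text
10.15 [ 0.41   0.217 -0.174  1.152 -0.008 -3.14 ] [0.47265449 0.20277538 0.23992367] [[ 0.917  0.397  0.029]
 [ 0.397 -0.918  0.004]
 [ 0.028  0.008 -1.   ]]
```

Request:
jog_arm(motion="0 0 0 1 85; 0 0 0 1 85; 0 0 0 1 85; 0 0 0 1 85; 0 0 0 1 85; 0 0 0 1 85; 0 0 0 1 85; 0 0 0 1 85; 0 0 0 1 85; 0 0 0 1 85; 0 0 0 1 85; 0 0 0 1 85; 0 0 0 1 85; 0 0 0 1 85; 0 0 0 1 85; 0 0 0 1 85; 0 0 0 1 85; 0 0 0 1 85; 0 0 0 1 85; 0 0 0 1 85")

```text
time: 11.82
eef_pos: [0.4739, 0.1999, 0.2399]
ee_rot: [[0.223, -0.974, 0.03], [-0.975, -0.223, 0.002], [0.004, -0.029, -1.0]]
contact_force: [-0.1, -0.5, 0.2]
gripper_width: 0.0851
gripper_force: 0.0
```

Request:
jog_arm(motion="0 0 0 1 85; 0 0 0 1 85; 0 0 0 1 85; 0 0 0 1 85; 0 0 0 1 85; 0 0 0 1 85; 0 0 0 1 85; 0 0 0 1 85; 0 0 0 1 85; 0 0 0 1 85; 0 0 0 1 85; 0 0 0 1 85; 0 0 0 1 85; 0 0 0 1 85; 0 0 0 1 85; 0 0 0 1 85; 0 0 0 1 85; 0 0 0 1 85; 0 0 0 1 85; 0 0 0 1 85")

```text
time: 13.48
eef_pos: [0.4739, 0.1999, 0.2399]
ee_rot: [[-0.998, -0.05, 0.03], [-0.05, 0.999, 0.002], [-0.03, 0.001, -1.0]]
contact_force: [0.4, 0.4, -0.2]
gripper_width: 0.0852
gripper_force: 0.0
```

Request:
jog_arm(motion="0 0 0 1 85; 0 0 0 0.2 85; 0 0 0 0 85; 0 0 0 0 85")

```text
time: 13.82
eef_pos: [0.4737, 0.2005, 0.24]
ee_rot: [[-0.998, 0.047, 0.03], [0.047, 0.999, 0.002], [-0.03, 0.004, -1.0]]
contact_force: [0.7, -0.1, -0.1]
gripper_width: 0.0849
gripper_force: 0.0
```

```bash
python3 - <<'E'
from h import *
import pickle
s,im,d=grab('wrist','w2.png'); print(s['eef_pos'],np.round(s['ee_rot'],3),s['time'],np.round(s['q'],3))
pickle.dump((s,im,d),open('w2.pkl','wb'))
E
```

```text
[0.47374963 0.20050788 0.23998332] [[-0.998  0.047  0.03 ]
 [ 0.047  0.999  0.002]
 [-0.03   0.004 -1.   ]] 13.8167 [ 0.406  0.217 -0.174  1.151 -0.01   0.453]
```

Request:
jog_arm(motion="-0.5 0.8 0 0 85; -0.5 0.8 0 0 85; 0 0.8 0 0 85; 0 0 0 0 85; 0 0 0 0 85")

```text
time: 14.28
eef_pos: [0.5181, 0.2964, 0.2409]
ee_rot: [[-0.999, 0.044, 0.029], [0.044, 0.999, 0.002], [-0.029, 0.003, -1.0]]
contact_force: [0.7, -0.8, 0.0]
gripper_width: 0.085
gripper_force: 0.0
```

```bash
python3 - <<'E'
from h import *
import pickle
s,im,d=grab('wrist','w3.png'); print(s['eef_pos'],np.round(s['ee_rot'],3),s['time'],np.round(s['q'],3))
pickle.dump((s,im,d),open('w3.pkl','wb'))
a=cv2.imread('pics/w2.png'); 
cv2.imwrite('pics/w23.png',np.vstack([a[:300],im[:300,:,::-1]]))
E
```

```text
[0.51805629 0.29638531 0.24089717] [[-0.999  0.044  0.029]
 [ 0.044  0.999  0.002]
 [-0.029  0.003 -1.   ]] 14.2833 [ 0.527  0.361  0.033  1.217 -0.013  0.571]
```

View pics/w23.png

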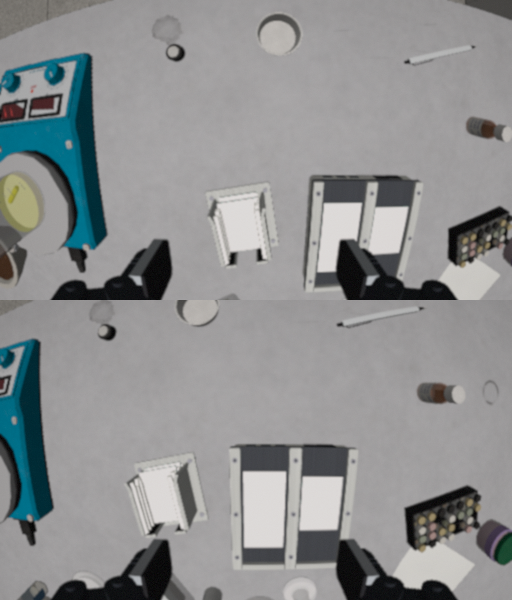

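In w3 the warmer spans u 231–357, v 145–270, with the long plate at (264,210). In w2 the rack is at about (242,225), mouth edge at v≈188. Now the metric extraction.

```bash
cat >> h.py <<'E'
def wcloud(s,d):
    c=arm.calibration('wrist'); f=192/np.tan(np.radians(c['fov_y'])/2)
    v,u=np.mgrid[:384,:512]; a=np.stack([u-c['cx'],v-c['cy']],-1); r=np.hypot(a[...,0],a[...,1])+1e-9; th=r/f
    k=np.tan(th)/r; P=np.stack([a[...,0]*k*d,a[...,1]*k*d,d],-1)
    M=np.array(c['mount']); R=np.array(s['ee_rot'])
    W=(P@M[:3,:3].T+M[:3,3])@R.T+np.array(s['eef_pos']); W[d<=0]=np.nan
    return W
E
python3 - <<'E'
from h import *
import pickle
for n in ('w2','w3'):
    s,im,d=pickle.load(open(n+'.pkl','rb')); W=wcloud(s,d); g=im.min(2)
    X,Y,Z=W[...,0],W[...,1],W[...,2]
    print(n,'table z',np.nanmedian(Z[60:120,200:300]))
    # bright plates on warmer
    m=((g>205)&(Z>.035)&(Z<.065)&(Y>.24)&(Y<.43)&(X>.49)&(X<.67)).astype(np.uint8)
    for k in sorted(cv2.findContours(m,0,1)[0],key=cv2.contourArea)[::-1][:2]:
        q=np.zeros_like(m); cv2.drawContours(q,[k],-1,1,-1); z=np.nanmedian(Z[q>0])
        pts=np.array([wonz(s,u,v,z)[:2] for u,v in k[:,0]],np.float32)
        r=cv2.minAreaRect(pts*1000); print('plate z',z.round(4),np.round(r[0],1),np.round(r[1],1),round(r[2],2), 'grey',np.median(g[q>0]))
    # dark lanes
    m=((g<95)&(Z>.03)&(Z<.058)&(Y>.24)&(Y<.44)&(X>.5)&(X<.67)).astype(np.uint8)
    print('dark z',np.nanmedian(Z[m>0]))
    # rail tops
    m=((g>125)&(g<200)&(Z>.046)&(Z<.065)&(Y>.24)&(Y<.44)&(X>.49)&(X<.68)); print('rail z',np.nanmedian(Z[m]))
    m=((Z>.03)&(Z<.07)&(Y>.23)&(Y<.45)&(X>.48)&(X<.69)).astype(np.uint8)
    k=max(cv2.findContours(m,0,1)[0],key=cv2.contourArea)
    P=np.array([W[v,u,:2] for u,v in k[:,0]],np.float32); r=cv2.minAreaRect(P*1000); print('warmer',np.round(r[0],1),np.round(r[1],1),round(r[2],2))
    m=(Z>.03)&(Z<.09)&(Y>.11)&(Y<.245)&(X>.49)&(X<.63); print('rack',m.sum(),np.nanpercentile(Z[m],[5,25,50,75,95,99]).round(4),X[m].min(),X[m].max(),Y[m].min(),Y[m].max())
s,im,d=pickle.load(open('w2.pkl','rb'))
cv2.imwrite('pics/rackc.png',cv2.resize(im[170:285,190:300,::-1],None,fx=5,fy=5,interpolation=cv2.INTER_CUBIC))
s,im,d=pickle.load(open('w3.pkl','rb'))
cv2.imwrite('pics/warmc.png',cv2.resize(im[138:280,220:370,::-1],None,fx=4,fy=4,interpolation=cv2.INTER_CUBIC))
a=cv2.imread('pics/rackc.png');b=cv2.imread('pics/warmc.png');h=max(len(a),len(b))
E
```

```text
w2 table z -5.4469333415546606e-05
plate z 0.0489 [577.7 306.7] [47.  96.6] 86.65 grey 215.0
plate z 0.0489 [571.9 376.5] [46.5 65.8] 86.96 grey 214.0
dark z 0.04586448738865517
rail z 0.0535960422433035
warmer [580.7 341.8] [151.9 160.5] 87.96
rack 3245 [0.0403 0.0412 0.0423 0.0686 0.071  0.0717] 0.5182771463882249 0.5989584892231629 0.14449787411525042 0.2176357953066333
w3 table z -5.929732020559797e-05
plate z 0.049 [577.6 307.1] [47.1 94.7] 87.5 grey 215.0
plate z 0.0489 [572.  376.7] [46.7 66.1] 87.44 grey 215.0
dark z 0.045933216768822865
rail z 0.053707702553279404
warmer [580.5 341.7] [150.4 160.1] 87.47
rack 3537 [0.04   0.0414 0.0476 0.0685 0.0709 0.0717] 0.5174459020330221 0.5983692060031923 0.1454044656386464 0.21784904121012405
```

View pics/warmc.png

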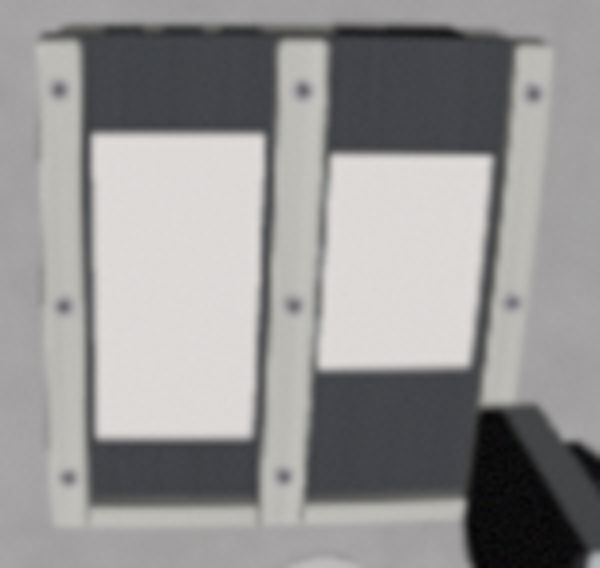

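View pics/rackc.png

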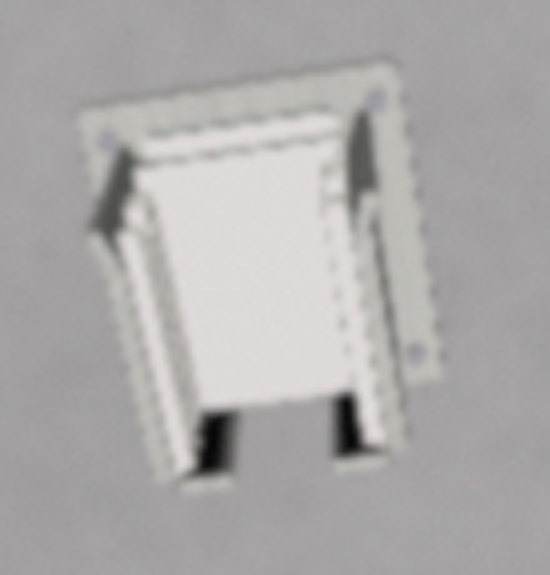

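Both crops agree with the model: the long plate lies free in the −y lane, and the rack's top groove is empty with a plate in the groove below. The rack's mouth points up in the crop (−x). Now the rack pose.

```bash
python3 - <<'E'
from h import *
import pickle
for n in ('w2','w3'):
    s,im,d=pickle.load(open(n+'.pkl','rb')); W=wcloud(s,d)
    X,Y,Z=W[...,0],W[...,1],W[...,2]
    B=(Y>.11)&(Y<.25)&(X>.48)&(X<.64)
    P=W[B&(Z>.064)&(Z<.08)]; 
    lab=cv2.kmeans(P[:,1:2].astype(np.float32),2,None,(3,20,1e-6),5,2)[1].ravel()
    L=[]
    for i in (0,1):
        Q=P[lab==i]; r=cv2.minAreaRect(Q[:,:2].astype(np.float32)*1000); v=cv2.fitLine(Q[:,:2].astype(np.float32),2,0,.001,.001).ravel()
        print(n,i,len(Q),np.round(r[0],1),np.round(r[1],1),round(r[2],2),'ang',np.degrees(np.arctan(v[1]/v[0])).round(2),np.median(Q[:,2]).round(4)); L.append(r[0])
    m=(B&(Z>.0025)).astype(np.uint8); k=max(cv2.findContours(m,0,1)[0],key=cv2.contourArea)
    q=np.array([W[v,u] for u,v in k[:,0]]); r=cv2.minAreaRect(q[:,:2].astype(np.float32)*1000); print('outline',np.round(r[0],1),np.round(r[1],1),round(r[2],2))
    a=np.radians(6.5)
    print('base z',np.nanmedian(Z[B&(Z>.003)&(Z<.015)]),'mean walls',np.mean(L,0))
    h,e=np.histogram(Z[B&(Z>.003)],bins=np.arange(0,.078,.003)); print(h)
d=np.load('top_d.npy'); W=cloud('top',d); X,Y,Z=W[...,0],W[...,1],W[...,2]
E
```

```text
w2 0 528 [558.2 208.6] [18.7 74.3] 89.41 ang 2.36 0.0696
w2 1 535 [562.6 159.8] [73.9 18.8] 8.64 ang 10.62 0.0696
outline [560.7 183.1] [96. 85.] 6.83
base z 0.010841157513059196 mean walls [560.42822266 184.19783783]
[   0    0   34  907  102   14  171   53   15   15   12   18   19 1412
  336   78   68   26   88   86   28   39  349  674   12]
w3 0 554 [563.3 157.1] [73.3 18.2] 14.32 ang 10.57 0.0694
w3 1 597 [557.2 206.7] [72.8 19. ] 3.01 ang 2.79 0.0697
outline [511.8 235.9] [28.1 27.9] 89.46
base z 0.010848752882526319 mean walls [560.26538086 181.89752197]
[   0    0   48 1030  100   39  115   53   40   41   32   45   46 1165
  352  173  117   57  126  195   61   63  370  716   19]
```

Warmer origin is at (0.5805, 0.3417), yaw −2.5°. The long plate is at warmer x −1 mm, top at z 0.049, so it has to slide about 65 mm. The rack is at (0.5607, 0.1831), yaw about 6.7°. I'll approach with closed fingers.

Request:
jog_arm(motion="-0.37 0.06 0.8 0 0; -0.37 0.06 0.8 0 0; -0.37 0.06 0.8 0 0; -0.37 0.06 0.8 0 0; -0.37 0.06 0.7 0 0; 0 0 0.35 0 0; 0 0 0 0 0; 0 0 0 0 0; 0 0 0 0 0", grip_force=25)

```text
time: 15.08
eef_pos: [0.5978, 0.3036, 0.0755]
ee_rot: [[-0.998, 0.048, 0.031], [0.048, 0.999, 0.003], [-0.031, 0.005, -1.0]]
contact_force: [-0.3, 0.9, 0.6]
gripper_width: 0.0003
gripper_force: 0.0
```

Request:
jog_arm(motion="0 0.05 0.25 0 0; 0 0 0.2 0 0; 0 0 0.1 0 0; 0 0 0 0 0; 0 0 0 0 0")

```text
time: 15.5
eef_pos: [0.5978, 0.306, 0.0516]
ee_rot: [[-0.998, 0.047, 0.029], [0.047, 0.999, 0.002], [-0.029, 0.004, -1.0]]
contact_force: [0.2, -0.2, -0.5]
gripper_width: -0.0
gripper_force: 0.0
```

Request:
jog_arm(motion="0 0 0.03 0 0; 0 0 0.02 0 0; 0 0 0 0 0")

```text
time: 15.75
eef_pos: [0.5984, 0.3062, 0.05]
ee_rot: [[-0.998, 0.047, 0.03], [0.047, 0.999, 0.003], [-0.03, 0.004, -1.0]]
contact_force: [0.7, 0.3, -0.6]
gripper_width: -0.0004
gripper_force: 0.0
```

Request:
jog_arm(motion="0 0 0.02 0 0; 0 0 0 0 0")

```text
time: 15.92
eef_pos: [0.5986, 0.3062, 0.0494]
ee_rot: [[-0.998, 0.047, 0.03], [0.047, 0.999, 0.003], [-0.03, 0.004, -1.0]]
contact_force: [-0.4, 0.2, 1.0]
gripper_width: -0.0
gripper_force: 0.2
```

Request:
jog_arm(motion="0 0 0.015 0 0; 0 0 0 0 0")

```text
time: 16.08
eef_pos: [0.5986, 0.3063, 0.0493]
ee_rot: [[-0.998, 0.047, 0.031], [0.047, 0.999, 0.003], [-0.03, 0.004, -1.0]]
contact_force: [-1.3, -0.4, 4.5]
gripper_width: -0.0005
gripper_force: 2.0
```

Request:
jog_arm(motion="0 0 0.01 0 0; 0 0 0 0 0")

```text
time: 16.25
eef_pos: [0.5987, 0.3063, 0.0493]
ee_rot: [[-0.998, 0.047, 0.031], [0.047, 0.999, 0.003], [-0.031, 0.005, -1.0]]
contact_force: [-0.6, -1.0, 6.7]
gripper_width: -0.0001
gripper_force: 3.2
```

Request:
jog_arm(motion="0.05 0 -0.004 0 0; 0.1 0 -0.004 0 0; 0.1 0 -0.003 0 0; 0 0 0 0 0")

```text
time: 16.58
eef_pos: [0.5885, 0.3071, 0.0493]
ee_rot: [[-0.998, 0.047, 0.032], [0.047, 0.999, 0.004], [-0.031, 0.005, -0.999]]
contact_force: [0.2, -0.5, 6.0]
gripper_width: 0.0003
gripper_force: 3.1
```

Request:
jog_arm(motion="0.1 0 -0.003 0 0; 0.1 0 -0.003 0 0; 0.1 0 -0.003 0 0; 0.1 0 -0.003 0 0")

```text
time: 16.92
eef_pos: [0.5733, 0.3079, 0.0493]
ee_rot: [[-0.998, 0.047, 0.033], [0.047, 0.999, 0.004], [-0.032, 0.005, -0.999]]
contact_force: [1.6, 0.1, 4.8]
gripper_width: 0.0001
gripper_force: 2.7
```

```bash
cat > plate.py <<'E'
from h import *
def plate(save=None):
    s,im,d=grab('top',save); W=cloud('top',d); g=im.min(2)
    out=[]
    s2,im2,d2=grab('wrist',save and 'w'+save); W2=wcloud(s2,d2); g2=im2.min(2)
    m=((g2>195)&(W2[...,2]>.035)&(W2[...,2]<.06)&(W2[...,1]>.27)&(W2[...,1]<.345)&(W2[...,0]>.42)&(W2[...,0]<.67)).astype(np.uint8)
    P=W2[m>0]; 
    if len(P)<50: print('few',len(P)); return
    x0=.5805;y0=.3417; a=np.radians(-2.5)
    q=(P[:,:2]-[x0,y0])@np.array([[np.cos(a),-np.sin(a)],[np.sin(a),np.cos(a)]])
    k=np.abs(q[:,1]+.035)<.018
    print('plate in warmer: front x',np.percentile(q[k,0],[.5,2,98]).round(4),'y',np.percentile(q[:,1],[1,99]).round(4),'z',np.median(P[:,2]).round(4))
    st=arm.state(); print(st['time'],st['eef_pos'],st['contact_force'])
E
python3 -c "
from plate import *
plate('p1.png')"
```

```text
plate in warmer: front x [-0.0767 -0.0758 -0.0107] y [-0.0689  0.0012] z 0.049
17.0167 [0.57235296 0.30787639 0.04921126] [-0.54839211 -0.75583232  7.18487989]
```

Request:
jog_arm(motion="0.1 0 -0.005 0 0; 0.1 0 -0.004 0 0; 0.1 0 -0.003 0 0; 0.1 0 -0.003 0 0; 0.1 0 -0.003 0 0")

```text
time: 17.43
eef_pos: [0.5531, 0.3088, 0.0493]
ee_rot: [[-0.998, 0.047, 0.032], [0.047, 0.999, 0.004], [-0.032, 0.005, -0.999]]
contact_force: [1.8, 0.5, 5.1]
gripper_width: 0.0003
gripper_force: 2.7
```

Request:
jog_arm(motion="0.1 0 -0.003 0 0; 0.1 0 -0.003 0 0; 0.1 0 -0.003 0 0; 0 0 0 0 0")

```text
time: 17.77
eef_pos: [0.5402, 0.3094, 0.0492]
ee_rot: [[-0.998, 0.047, 0.031], [0.047, 0.999, 0.004], [-0.031, 0.005, -1.0]]
contact_force: [0.9, -0.2, 6.6]
gripper_width: 0.0001
gripper_force: 3.3
```

```bash
python3 -c "
from plate import *
plate('p2.png')"
```

```text
plate in warmer: front x [-0.1089 -0.108  -0.0429] y [-0.0721 -0.0001] z 0.049
17.8667 [0.54019044 0.30938305 0.04922682] [-0.01993313 -0.19172204  6.97186677]
```

Request:
jog_arm(motion="0.1 0 -0.005 0 0; 0.08 0 -0.003 0 0; 0 0 0 0 0; 0 0 -0.1 0 0; 0 0 -0.2 0 0; 0 0 -0.5 0 0; 0 0 -1 0 0; 0 0 0 0 85; 0 0 0 0 85; 0 0 0 0 85; 0 0 0 0 85")

```text
time: 18.78
eef_pos: [0.53, 0.3085, 0.1194]
ee_rot: [[-0.999, 0.047, 0.028], [0.047, 0.999, 0.001], [-0.028, 0.003, -1.0]]
contact_force: [0.8, -0.2, 0.1]
gripper_width: 0.0483
gripper_force: 0.0
```

```bash
python3 - <<'E'
from plate import *
plate('p3.png')
import pickle
s,im,d=grab('wrist','p4.png'); W=wcloud(s,d); print(np.round(s['ee_rot'],4))
m=((im.min(2)>195)&(W[...,2]>.035)&(W[...,2]<.06)&(W[...,1]>.27)&(W[...,1]<.345)&(W[...,0]>.42)&(W[...,0]<.67)).astype(np.uint8)
k=max(cv2.findContours(m,0,1)[0],key=cv2.contourArea)
pts=np.array([wonz(s,u,v,.049)[:2] for u,v in k[:,0]],np.float32); r=cv2.minAreaRect(pts*1000); print(r, np.round(cv2.boxPoints(r),1).tolist())
E
```

```text
plate in warmer: front x [-0.1158 -0.1144 -0.0197] y [-0.0685  0.0023] z 0.0491
18.8833 [0.52998177 0.30838788 0.11906676] [0.25465151 0.03598574 0.47949237]
[[-0.9985  0.0473  0.0273]
 [ 0.0473  0.9989  0.0011]
 [-0.0272  0.0024 -0.9996]]
((511.98150634765625, 310.494873046875), (49.833553314208984, 98.73529052734375), 87.68338012695312) [[461.6000061035156, 287.6000061035156], [560.2999877929688, 283.6000061035156], [562.2999877929688, 333.3999938964844], [463.70001220703125, 337.3999938964844]]
```

View pics/p4.png

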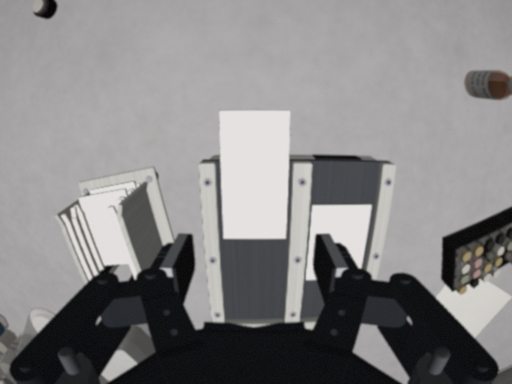

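The plate overhangs by about 37 mm (front end at v=110, warmer front edge at v=157), centred at (0.512, 0.3105) and aligned with the tool. I'll move over the overhanging end and lower the open fingers beside it.

Request:
jog_arm(motion="0.5 0 0 0 85; 0.5 0 0 0 85; 0.42 0.02 0 0 85; 0 0 0 0 85; 0 0 0.7 0 85; 0 0 0.7 0 85; 0 0 0.5 0 85; 0 0 0.36 0 85; 0 0 0 0 85; 0 0 0 0 85", grip_force=20)

```text
time: 19.77
eef_pos: [0.4767, 0.3121, 0.0274]
ee_rot: [[-0.998, 0.048, 0.028], [0.048, 0.999, 0.001], [-0.028, 0.002, -1.0]]
contact_force: [0.3, 0.2, -0.3]
gripper_width: 0.0854
gripper_force: 0.0
```

Request:
jog_arm(motion="0 0 0 0 70; 0 0 0 0 60; 0 0 0 0 56; 0 0 0 0 54; 0 0 0 0 52; 0 0 0 0 50; 0 0 0 0 48; 0 0 0 0 46; 0 0 0 0 44; 0 0 0 0 44; 0 0 0 0 44; 0 0 0 0 44", grip_force=35)

```text
time: 20.77
eef_pos: [0.4774, 0.313, 0.0288]
ee_rot: [[-0.998, 0.047, 0.031], [0.047, 0.999, 0.003], [-0.03, 0.004, -1.0]]
contact_force: [-1.4, -0.1, 5.7]
gripper_width: 0.0488
gripper_force: 35.5
```

Request:
jog_arm(motion="0 0 -0.03 0 44; 0 0 -0.05 0 44; 0 0 -0.1 0 44; 0 0 -0.2 0 44; 0 0 -0.3 0 44; 0 0 -0.3 0 44; 0 0 0 0 44; 0 0 0 0 44; 0 0 0 0 44")

```text
time: 21.52
eef_pos: [0.4757, 0.3125, 0.0673]
ee_rot: [[-0.998, 0.047, 0.03], [0.047, 0.999, 0.002], [-0.029, 0.004, -1.0]]
contact_force: [1.6, 0.6, -0.1]
gripper_width: 0.0488
gripper_force: 36.1
```

```bash
python3 - <<'E'
from h import *
import pickle
s,im,d=grab('wrist','l1.png'); W=wcloud(s,d); pickle.dump((s,im,d),open('l1.pkl','wb'))
print(s['time'],s['eef_pos'],s['contact_force'],np.round(s['ee_rot'],3).tolist(),s['q'])
m=(im.min(2)>190)&(W[...,1]>.275)&(W[...,1]<.348)&(W[...,0]>.43)&(W[...,0]<.58)&(W[...,2]>.06)
P=W[m]; A=np.c_[P[:,:2]-P[:,:2].mean(0),np.ones(len(P))]; print(len(P),P.min(0),P.max(0),np.linalg.lstsq(A,P[:,2],rcond=None)[0])
k=max(cv2.findContours(m.astype(np.uint8),0,1)[0],key=cv2.contourArea)
print(cv2.minAreaRect(W[...,:2][k[:,0,1],k[:,0,0]].astype(np.float32)*1000))
E
```

```text
21.5167 [0.47570622 0.31247031 0.06734309] [ 1.59216719  0.63042881 -0.05290367] [[-0.998, 0.047, 0.03], [0.047, 0.999, 0.002], [-0.029, 0.004, -1.0]] [ 0.58932668  0.43330039 -0.33486882  0.77675747 -0.01447271  0.63649691]
8101 [0.45952928 0.28545843 0.0847615 ] [0.51766983 0.33759629 0.0886555 ] [-0.00590489 -0.00087725  0.08670306]
((489.0777587890625, 312.0499267578125), (49.99557876586914, 56.87696838378906), 85.17137145996094)
```

View pics/l1.png

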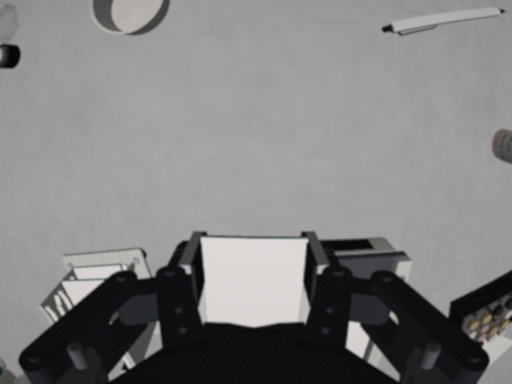

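The plate is held level between the pads (u 200–310, v 237–325) and clear of the warmer. I'll refine the rack pose from the stored w2/w3 depth while backing off toward it.

Request:
jog_arm(motion="0.3 0 0 0 44; 0.4 0 0 0 44; 0.4 -0.2 0 0 44; 0.07 -0.4 0 0 44; 0 -0.5 0 -0.4 44; 0 -0.5 0 -0.4 44; 0 -0.5 0 -0.4 44; 0 -0.5 0 -0.4 44; 0 -0.5 0 -0.28 44; 0 -0.4 0 0 44; 0 -0.2 0 0 44; 0 0 0 0 44; 0 0 0 0 44")

```text
time: 22.65
eef_pos: [0.4326, 0.1674, 0.0658]
ee_rot: [[-0.993, -0.116, 0.029], [-0.116, 0.993, 0.003], [-0.029, -0.0, -1.0]]
contact_force: [-0.4, -0.2, -0.3]
gripper_width: 0.0487
gripper_force: 36.2
```

```bash
python3 - <<'E'
from h import *
import pickle
a=np.radians(6.7); C=np.array([.5607,.1831]); T=np.array([[np.cos(a),-np.sin(a)],[np.sin(a),np.cos(a)]])
for n in ('w2','w3','l1'):
    s,im,d=pickle.load(open(n+'.pkl','rb')); W=wcloud(s,d); q=(W[...,:2]-C)@T; x,y=q[...,0],q[...,1]; Z=W[...,2]
    B=(abs(x)<.055)&(abs(y)<.05)
    if (B&(Z>.064)).sum()<100: continue
    zt=np.percentile(Z[B&(Z>.064)],80); print(n,'wall top',zt.round(4))
    t=B&(Z>zt-.002)
    for lo,hi in ((-.04,-.03),(-.03,-.015),(-.015,0),(0,.015),(.015,.03),(.03,.04)):
        k=t&(x>lo)&(x<hi); 
        l=y[k&(y>0)];r=y[k&(y<0)]
        if len(l)>5 and len(r)>5: print((lo,hi),'L',np.percentile(l,[3,97]).round(4),'R',np.percentile(r,[3,97]).round(4),'mid',round((np.percentile(l,3)+np.percentile(r,97))/2*1000,1),round((np.percentile(l,97)+np.percentile(r,3))/2*1000,1))
    print('x range',x[t].min(),x[t].max()); 
    print('inner z',[np.median(Z[B&(abs(y)<.015)&(x>lo)&(x<lo+.01)]).round(4) for lo in np.arange(-.05,.05,.01)])
    # low-profile base outline
    b=B&(Z>.006)&(Z<.014); print('base y',np.percentile(y[b],[.5,99.5]).round(4),'x',np.percentile(x[b],[.5,99.5]).round(4))
s=arm.state(); print(s['eef_pos'],np.round(s['ee_rot'],4).tolist())
P=(np.array(s['eef_pos'])[:2]-C)@T; print('TCP in rack',P.round(4),'rel yaw',np.degrees(np.arctan2(-s['ee_rot'][1][0],-s['ee_rot'][0][0]))-6.7)
E
```

```text
w2 wall top 0.0708
(-0.04, -0.03) L [0.0213 0.0331] R [-0.0325 -0.0219] mid -0.3 0.3
(-0.03, -0.015) L [0.0217 0.031 ] R [-0.0309 -0.022 ] mid -0.2 0.0
(-0.015, 0) L [0.0213 0.031 ] R [-0.0311 -0.0228] mid -0.8 -0.1
(0, 0.015) L [0.0215 0.031 ] R [-0.0312 -0.0221] mid -0.3 -0.1
(0.015, 0.03) L [0.021  0.0311] R [-0.0315 -0.022 ] mid -0.5 -0.2
(0.03, 0.04) L [0.013  0.0291] R [-0.0305 -0.0132] mid -0.1 -0.7
x range -0.03743328392119619 0.036594301095523224
inner z [np.float64(0.0102), np.float64(0.0402), np.float64(0.0414), np.float64(0.0413), np.float64(0.0413), np.float64(0.0412), np.float64(0.0415), np.float64(0.0414), np.float64(0.0587), np.float64(0.0106)]
base y [-0.0418  0.0426] x [-0.0476  0.0478]
w3 wall top 0.0713
(-0.04, -0.03) L [0.0224 0.0498] R [-0.0334 -0.0216] mid 0.4 8.2
(-0.03, -0.015) L [0.0221 0.0313] R [-0.0312 -0.0218] mid 0.1 0.0
(-0.015, 0) L [0.0253 0.0317] R [-0.0309 -0.023 ] mid 1.1 0.4
(0, 0.015) L [0.0219 0.0317] R [-0.0318 -0.0226] mid -0.4 -0.1
(0.015, 0.03) L [0.0208 0.0314] R [-0.0313 -0.0223] mid -0.8 0.1
(0.03, 0.04) L [0.0135 0.0301] R [-0.0297 -0.0
[... 196 characters left out ...]
np.float64(0.0413), np.float64(0.0415), np.float64(0.0566), np.float64(0.011)]
base y [-0.0419  0.0433] x [-0.0481  0.0473]
l1 wall top 0.0705
(-0.03, -0.015) L [0.0295 0.0314] R [-0.0309 -0.0211] mid 4.2 0.2
x range -0.03700897312441753 0.0357633011933025
inner z [np.float64(0.0103), np.float64(0.0208), np.float64(0.0411), np.float64(nan), np.float64(nan), np.float64(nan), np.float64(nan), np.float64(nan), np.float64(0.0694), np.float64(nan)]
base y [-0.0418  0.0432] x [-0.0483  0.0461]
[0.43260494 0.16736344 0.06576164] [[-0.9928, -0.1158, 0.0293], [-0.1158, 0.9933, 0.0031], [-0.0294, -0.0003, -0.9996]]
TCP in rack [-0.1291 -0.0007] rel yaw -0.049224811101264976
  return _methods._mean(a, axis=axis, dtype=dtype,
  ret = ret.dtype.type(ret / rcount)
```

```bash
cat > inhand.py <<'E'
from h import *
a=np.radians(6.7); C=np.array([.5607,.1831]); T=np.array([[np.cos(a),-np.sin(a)],[np.sin(a),np.cos(a)]])
def look(save,hi=.1):
    s,im,d=grab('wrist',save); W=wcloud(s,d); q=(W[...,:2]-C)@T; x,y,Z=q[...,0],q[...,1],W[...,2]
    tc=(np.array(s['eef_pos'])[:2]-C)@T; zt=s['eef_pos'][2]
    m=((im.min(2)>185)&(abs(y-tc[1])<.03)&(x-tc[0]>-.03)&(x-tc[0]<.06)&(Z>zt+.012)&(Z<zt+.026)).astype(np.uint8)
    k=max(cv2.findContours(m,0,1)[0],key=cv2.contourArea); f=np.zeros_like(m); cv2.drawContours(f,[k],-1,1,-1); m=(f>0)&(m>0)
    P=np.c_[x[m],y[m],Z[m]]; z=np.median(P[:,2])
    pts=np.array([(wonz(s,u,v,z)[:2]-C)@T for u,v in k[:,0]])
    fr=np.percentile(pts[:,0],2)
    b=[]
    for xc in np.arange(fr+.004,fr+.05,.004):
        e=pts[abs(pts[:,0]-xc)<.003]
        l,r=e[e[:,1]>tc[1]+.015,1],e[e[:,1]<tc[1]-.015,1]
        if len(l) and len(r): b.append((xc,np.median(l),np.median(r)))
    b=np.array(b); mid=(b[:,1]+b[:,2])/2
    pf=np.polyfit(b[:,0],mid,1); n=np.c_[P[:,:2]-[fr,0],np.ones(len(P))]; pl=np.linalg.lstsq(n,P[:,2],rcond=None)[0]
    print('t',s['time'],'tcp rack',tc.round(4),zt.round(4),'F',np.round(s['contact_force'],1),'grip',s['gripper_width'])
    print('plate front x',fr.round(4),'width',np.median(b[:,1]-b[:,2]).round(4),'yaw rel',pf[0].round(4),'y at x=-.035',np.polyval(pf,-.035).round(4),'y front',mid[:3].round(4),'top z front/rear',pl[2].round(4),(pl[2]+.1*pl[0]).round(4),'roll',pl[1].round(4))
E
python3 -c "
from inhand import *
look('i1.png')"
```

```text
t 22.65 tcp rack [-0.1291 -0.0007] 0.0658 F [-0.4 -0.2 -0.3] grip 0.04874847661691338
plate front x -0.1437 width 0.0481 yaw rel -0.0121 y at x=-.035 -0.0016 y front [-0.001  -0.0003 -0.0003] top z front/rear 0.0853 0.0847 roll -0.0051
```

Request:
jog_arm(motion="0.15 0.02 0 -0.1 44; 0 0 0.2 0 44; 0 0 0.2 0 44; 0 0 0.14 0 44; 0 0 0 0 44; 0 0 0 0 44")

```text
time: 23.2
eef_pos: [0.4271, 0.1673, 0.0434]
ee_rot: [[-0.992, -0.125, 0.028], [-0.125, 0.992, 0.002], [-0.028, -0.002, -1.0]]
contact_force: [-0.3, 0.3, -0.6]
gripper_width: 0.0487
gripper_force: 36.2
```

```bash
python3 -c "
from inhand import *
look('i2.png')"
```

```text
t 23.2 tcp rack [-1.345e-01 -1.000e-04] 0.0434 F [-0.3  0.3 -0.6] grip 0.04865581083946999
plate front x -0.149 width 0.0482 yaw rel -0.0099 y at x=-.035 -0.0007 y front [0.0003 0.0003 0.0003] top z front/rear 0.0629 0.0623 roll -0.0064
```

Request:
jog_arm(motion="-0.1 0 -0.013 0 44; -0.1 -0.001 0.003 0 44; -0.1 -0.001 0.003 0 44; -0.1 -0.001 0.003 0 44; -0.1 -0.001 0.003 0 44; 0 0 0 0 44")

```text
time: 23.75
eef_pos: [0.4492, 0.1701, 0.0451]
ee_rot: [[-0.992, -0.125, 0.032], [-0.125, 0.992, 0.003], [-0.032, -0.001, -0.999]]
contact_force: [0.3, 0.1, -0.4]
gripper_width: 0.0489
gripper_force: 36.2
```

Request:
jog_arm(motion="-0.1 -0.001 0.003 0 44; -0.1 -0.001 0.003 0 44; -0.1 -0.001 0.003 0 44; -0.1 -0.001 0.003 0 44; 0 0 0 0 44")

```text
time: 24.17
eef_pos: [0.4648, 0.1718, 0.045]
ee_rot: [[-0.992, -0.125, 0.031], [-0.125, 0.992, 0.003], [-0.031, -0.001, -1.0]]
contact_force: [0.5, -0.9, 0.0]
gripper_width: 0.0487
gripper_force: 36.2
```

```bash
python3 -c "
from inhand import *
look('i3.png')"
```

```text
t 24.1667 tcp rack [-0.0965  0.    ] 0.045 F [ 0.5 -0.9  0. ] grip 0.04873549334755155
plate front x -0.1111 width 0.048 yaw rel -0.0091 y at x=-.035 -0.0001 y front [0.0004 0.0004 0.0004] top z front/rear 0.0645 0.0641 roll -0.0063
```

Request:
jog_arm(motion="-0.1 -0.001 0.013 0 44; -0.1 -0.001 0.013 0 44; -0.1 -0.001 0.003 0 44; -0.1 -0.001 0.003 0 44; 0 0 0 0 44")

```text
time: 24.63
eef_pos: [0.4808, 0.1737, 0.0442]
ee_rot: [[-0.992, -0.125, 0.031], [-0.125, 0.992, 0.003], [-0.031, -0.001, -1.0]]
contact_force: [-0.5, -0.1, -0.3]
gripper_width: 0.0487
gripper_force: 36.2
```

Request:
jog_arm(motion="-0.1 -0.001 0.003 0 44; -0.1 -0.001 0.003 0 44; -0.1 -0.001 0.003 0 44; -0.07 -0.001 0.002 0 44; 0 0 0 0 44")

```text
time: 25.05
eef_pos: [0.4952, 0.1753, 0.0442]
ee_rot: [[-0.992, -0.125, 0.031], [-0.125, 0.992, 0.003], [-0.031, -0.001, -1.0]]
contact_force: [0.0, -0.4, -1.1]
gripper_width: 0.0488
gripper_force: 36.2
```

```bash
python3 -c "
from inhand import *
look('i4.png')"
```

```text
t 25.05 tcp rack [-0.066  -0.0001] 0.0442 F [ 0.  -0.4 -1.1] grip 0.04879262023826699
plate front x -0.0806 width 0.0477 yaw rel -0.0151 y at x=-.035 -0.0002 y front [0.0003 0.0003 0.0003] top z front/rear 0.0636 0.0633 roll -0.0059
```

Request:
jog_arm(motion="-0.05 0 0.002 0 44; -0.05 0 0.002 0 44; -0.05 0 0.002 0 44; 0 0 0 0 44")

```text
time: 25.43
eef_pos: [0.5007, 0.176, 0.0441]
ee_rot: [[-0.992, -0.125, 0.031], [-0.125, 0.992, 0.003], [-0.031, -0.001, -1.0]]
contact_force: [0.2, -0.3, -0.6]
gripper_width: 0.0486
gripper_force: 36.2
```

Request:
jog_arm(motion="-0.025 0 0.001 0 44; 0 0 0 0 44")

```text
time: 25.6
eef_pos: [0.5012, 0.176, 0.044]
ee_rot: [[-0.992, -0.125, 0.03], [-0.125, 0.992, 0.003], [-0.03, -0.001, -1.0]]
contact_force: [0.6, -0.0, -0.4]
gripper_width: 0.0489
gripper_force: 36.2
```

Request:
jog_arm(motion="-0.02 0 0 0 44; 0 0 0 0 44")

```text
time: 25.77
eef_pos: [0.502, 0.1761, 0.044]
ee_rot: [[-0.992, -0.125, 0.03], [-0.125, 0.992, 0.003], [-0.03, -0.001, -1.0]]
contact_force: [0.4, -0.3, -0.3]
gripper_width: 0.0487
gripper_force: 36.2
```

Request:
jog_arm(motion="-0.02 0 0 0 44; 0 0 0 0 44")

```text
time: 25.93
eef_pos: [0.5028, 0.1762, 0.0441]
ee_rot: [[-0.992, -0.125, 0.03], [-0.125, 0.992, 0.003], [-0.03, -0.001, -1.0]]
contact_force: [-0.6, -0.1, -1.1]
gripper_width: 0.0488
gripper_force: 36.2
```

Request:
jog_arm(motion="-0.015 0 0 0 44; 0 0 0 0 44")

```text
time: 26.1
eef_pos: [0.5034, 0.1763, 0.0441]
ee_rot: [[-0.992, -0.125, 0.03], [-0.125, 0.992, 0.003], [-0.03, -0.001, -1.0]]
contact_force: [-0.2, -0.2, 0.1]
gripper_width: 0.0488
gripper_force: 36.2
```

Request:
jog_arm(motion="-0.015 0 0 0 44; 0 0 0 0 44")

```text
time: 26.27
eef_pos: [0.504, 0.1763, 0.0441]
ee_rot: [[-0.992, -0.125, 0.03], [-0.125, 0.992, 0.003], [-0.03, -0.001, -1.0]]
contact_force: [1.0, 0.7, -0.1]
gripper_width: 0.0487
gripper_force: 36.2
```

Request:
jog_arm(motion="-0.015 0 0 0 44; 0 0 0 0 44")

```text
time: 26.43
eef_pos: [0.5046, 0.1764, 0.0441]
ee_rot: [[-0.992, -0.125, 0.03], [-0.125, 0.992, 0.003], [-0.03, -0.001, -1.0]]
contact_force: [-0.4, -0.4, -0.4]
gripper_width: 0.0489
gripper_force: 36.2
```

Request:
jog_arm(motion="-0.015 0 0 0 44; 0 0 0 0 44")

```text
time: 26.6
eef_pos: [0.5052, 0.1765, 0.0441]
ee_rot: [[-0.992, -0.125, 0.03], [-0.125, 0.992, 0.003], [-0.03, -0.001, -1.0]]
contact_force: [-0.7, -0.1, -0.8]
gripper_width: 0.0489
gripper_force: 36.2
```

```bash
python3 -c "
from inhand import *
look('i5.png')"
```

```text
t 26.6 tcp rack [-0.0559 -0.0001] 0.0441 F [-0.7 -0.1 -0.8] grip 0.04890287976464951
plate front x -0.0705 width 0.0476 yaw rel -0.0195 y at x=-.035 -0.0001 y front [0.0003 0.0003 0.0003] top z front/rear 0.0636 0.0631 roll -0.006
```

Request:
jog_arm(motion="-0.015 0 0 0 44; 0 0 0 0 44")

```text
time: 26.82
eef_pos: [0.5057, 0.1766, 0.0441]
ee_rot: [[-0.992, -0.125, 0.03], [-0.125, 0.992, 0.003], [-0.03, -0.001, -1.0]]
contact_force: [1.5, -0.7, -0.2]
gripper_width: 0.049
gripper_force: 36.2
```

Request:
jog_arm(motion="-0.015 0 0 0 44; 0 0 0 0 44")

```text
time: 26.98
eef_pos: [0.5058, 0.1765, 0.044]
ee_rot: [[-0.992, -0.125, 0.029], [-0.125, 0.992, 0.002], [-0.029, -0.001, -1.0]]
contact_force: [-1.0, 0.4, -0.6]
gripper_width: 0.0485
gripper_force: 36.2
```

Request:
jog_arm(motion="-0.015 0 0 0 44; 0 0 0 0 44")

```text
time: 27.15
eef_pos: [0.5059, 0.1764, 0.0438]
ee_rot: [[-0.992, -0.125, 0.028], [-0.125, 0.992, 0.002], [-0.028, -0.001, -1.0]]
contact_force: [-2.6, -0.0, 0.1]
gripper_width: 0.0489
gripper_force: 36.2
```

Contact with the back stops at −2.6 N. Now lower onto the ribs.

Request:
jog_arm(motion="0.01 0 0.015 0 44; 0 0 0.01 0 44; 0 0 0 0 44")

```text
time: 27.4
eef_pos: [0.5058, 0.1765, 0.0429]
ee_rot: [[-0.992, -0.125, 0.029], [-0.125, 0.992, 0.002], [-0.029, -0.001, -1.0]]
contact_force: [-3.1, -0.2, -0.0]
gripper_width: 0.0488
gripper_force: 36.2
```

Request:
jog_arm(motion="0 0 0.01 0 44; 0 0 0 0 44")

```text
time: 27.57
eef_pos: [0.5059, 0.1765, 0.0425]
ee_rot: [[-0.992, -0.125, 0.029], [-0.125, 0.992, 0.002], [-0.029, -0.001, -1.0]]
contact_force: [-2.5, -0.8, 1.3]
gripper_width: 0.0484
gripper_force: 36.2
```

Resting on the ribs. Release slowly and look.

Request:
jog_arm(motion="0 0 0 0 49; 0 0 0 0 50; 0 0 0 0 52; 0 0 0 0 54; 0 0 0 0 58; 0 0 0 0 65; 0 0 0 0 75; 0 0 0 0 85; 0 0 0 0 85; 0 0 0 0 85; 0 0 0 0 85")

```text
time: 28.48
eef_pos: [0.5065, 0.1766, 0.0427]
ee_rot: [[-0.992, -0.125, 0.03], [-0.125, 0.992, 0.003], [-0.03, -0.001, -1.0]]
contact_force: [0.1, -0.4, 1.4]
gripper_width: 0.085
gripper_force: 0.0
```

```bash
python3 -c "
from inhand import *
look('i6.png')"
```

```text
t 28.4833 tcp rack [-0.0546 -0.0001] 0.0427 F [ 0.1 -0.4  1.4] grip 0.08503359227741426
plate front x -0.0696 width 0.0484 yaw rel -0.022 y at x=-.035 -0.0002 y front [0.0004 0.0004 0.0003] top z front/rear 0.0619 0.0616 roll 0.0012
```

Request:
jog_arm(motion="0 0 -0.2 0 85; 0 0 -0.5 0 85; 0 0 -0.9 0 85; 0 0 -0.9 0 85; 0 0 -0.9 0 85; 1 0 0 0 85; 1 0 0 0 85; 0 0 0 0 85; 0 0 0 0 85")

```text
time: 29.28
eef_pos: [0.4196, 0.1653, 0.1763]
ee_rot: [[-0.992, -0.126, 0.028], [-0.126, 0.992, 0.002], [-0.028, -0.002, -1.0]]
contact_force: [0.7, 0.1, 0.5]
gripper_width: 0.0849
gripper_force: 0.0
```

```bash
python3 - <<'E'
from inhand import *
s,im,d=grab('wrist','f1.png'); W=wcloud(s,d); q=(W[...,:2]-C)@T; x,y,Z=q[...,0],q[...,1],W[...,2]
m=((im.min(2)>190)&(abs(y)<.03)&(x>-.09)&(x<.0)&(Z>.054)&(Z<.067)).astype(np.uint8)
P=np.c_[x,y,Z][0:0]; P=np.c_[x[m>0],y[m>0],Z[m>0]]
print(len(P),np.percentile(P,[.5,99.5],axis=0).round(4).tolist())
A=np.c_[P[:,:2],np.ones(len(P))]; print(np.linalg.lstsq(A,P[:,2],rcond=None)[0].round(4))
o=P[P[:,0]<-.045]; 
for lo in (-.07,-.06,-.05): 
    e=P[(P[:,0]>lo)&(P[:,0]<lo+.01),1]; print(lo,np.percentile(e,[1,99]).round(4))
print(s['time'],s['eef_pos'],s['contact_force'])
cv2.imwrite('pics/f1c.png',cv2.resize(im[:,100:420,::-1],None,fx=1.5,fy=1.5))
E
```

```text
2342 [[-0.0691, -0.0239, 0.0602], [-0.0007, 0.0243, 0.0633]]
[ 0.0004 -0.0002  0.0618]
-0.07 [-0.0238  0.0243]
-0.06 [-0.023   0.0239]
-0.05 [-0.0236  0.024 ]
29.2833 [0.41964446 0.16527489 0.17629101] [0.73719948 0.11450065 0.54864902]
```

View pics/f1c.png

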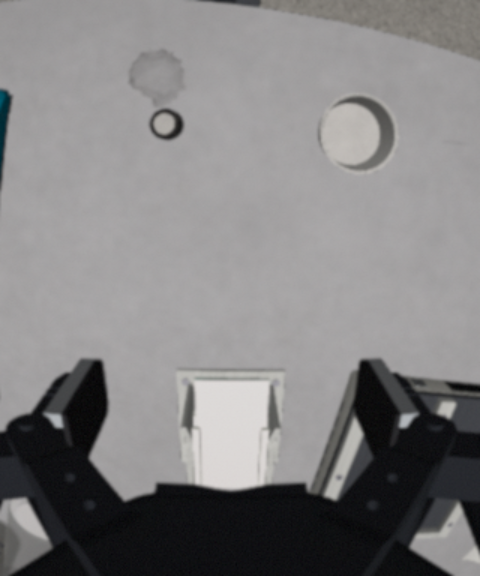

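The plate lies level (top z 0.0618) and centred in the top groove (crop (232,430)), against the stops, and the gripper is clear. Handing in.

```bash
python3 -c "
from plant import arm
print(arm.sign_off())"
```

```text
the job is handed in; nothing more can be done
None
```

I slid the long plate out on the warmer, lifted it off level, pushed it into the rack's top groove until it touched the back stops (about 3 N), released it and handed the job in at about 29 s; the judge's verdict was not shown.

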